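# Check a portion-cup set in at the label reader

### The arm

A 6-joint arm with a two-finger parallel gripper is mounted at the origin on a cart in front of the work surface, level with it; the furniture and walls round the work are solid. World frame = base frame: x ahead of the robot, y to its left, z up, the work surface at z = 0. Lengths are in mm, angles in rad, forces in N, time in s.
With the tool pointing down it reaches from about 300 to 950 mm from the base axis. Payload 3.1 kg.
Tool frame: the origin (TCP) lies midway between the tips of the shut fingers; the grasp point (between the pads) lies 19 mm behind it; z points along the fingers, y is the line along which they close (so a half turn about z gives the same grasp; the last joint's range is limited). The gripper opens to 85 mm and grips with 20 to 120 N. Pads are 22 mm wide; open, the fingers measure 114 mm over their backs; the gripper's body (76 mm by 85 mm) begins 54 mm behind the grasp point. The pads swing forward as they close: fully open they stand 13 mm farther back than shut.
Start: joints at [-1.42, 0.308, 1.634, -0, 1.2, -0.07], TCP at [136.853, -609.838, 195.972] pointing down, gripper open.
Joint ranges: [-3.06, 3.06], [-0.79, 1.96], [0.05, 2.63], [-1.19, 4.34], [0.05, 2.64], [-2.94, 2.94]. Speed limits (rad/s): [2.79, 2.79, 3.14, 3.14, 3.14, 3.14].

### API

Orientations are given as a rotation vector (axis times angle).
In Python, from cell import arm, cams gives the robot as it stands.
- The arm moves only by the tool send_rows, never from a script. Its argument "motion" is a list of rows, each an object with "gripper": the finger opening in mm, from 0 to 85.4; "translation": the shift along the tool's x, y, z in units of 40 mm (1.0 is 40 mm), a list of three; "turn": the turn about the tool's z in degrees. A call has exactly 10 rows; each row is the pose to reach, as a shift and turn from the pose commanded when the call began, along the tool's axes at that moment; what a row does not reach only later rows make up. A row lasts 1/8 s, in which the tool goes at most 62.5 mm and 10.7 degrees, less where a joint would pass 70% of its speed; a pose out of reach is approached as far as the arm can. A call with a gripper value outside its range is refused whole. The fingers move at their own pace and stop on an object; "squeeze" is the grip in N (left out, the last holds). Time passes only in rows, so rows that repeat a pose let the fingers close, or fill a call up. It gives the time, the measured TCP pose, the force, the opening and the grip force at its end, in the units of the state.
- arm.state(): the state, without advancing time (a new reading comes with each control period).
- cams.capture(name): name is "scene" or "top" or "wrist"; returns a dict with "color" (384x512x3 uint8, red, green, blue), "mtx" (3x3 intrinsics, pixels), "camera_from_world" (4x4, takes a point from world to camera coordinates). Camera axes: x right, y down, z forward; pixel columns grow to the right and rows downward; lengths in mm; the calibration is good to about 2 mm. A picture is of the moment at which its call begins. There is no depth.
- arm.finish_job(): hands the job in; it is judged then, once.
The state is a dict: "time_s": time; "joints": joint angles; "qd": joint speeds; "joint_efforts": joint torques, N m; "tcp_pos": TCP position; "tcp_rot": TCP orientation; "wrist_force": force on the tool from outside, world axes, zero at the start; "wrist_torque": the same for the moment, N m; "finger_gap": finger opening in mm; "gripper_force": force on a finger pad.
Only numpy, scipy, OpenCV 4.12 (cv2) and the standard library are available. Lean on these libraries where they do the work, as an engineer would, in place of code of your own. Each camera call takes 0.05 s, during which the arm holds its last target. There are 200 camera calls.

### The job

Check the cup set in at the label reader: stand the aluminium cup that carries a label upright in the middle of the reader's round pad, turned so that its label squarely faces the reader's window, with the plain aluminium cup of the same shape nested upright and fully home in it. Leave the spice cup and the vanilla tin where they are.

Things in the scene. Friction and masses are not known exactly. Their poses are not given: they have to be found in the camera images.
- labelled_cup: Aluminium stacking cup, 75 mm high: tapered foot 36 mm across, 51 mm at the shoulder (48 mm up), then a straight band 60 mm across to the rim; mouth 55 mm. On its +x side an upright label plate 34 mm wide, 12 to 48 mm up, above it a thumb tab 20 mm wide, 69 to 72 mm up, reaching 55 mm from the axis; the rest of the band is free. Origin: centre of underside, z up, x to the label. 0.14 kg
- label (a point): Centre of the labelled cup's paper label, on its face, 34 mm from the cup's axis and 29 mm above its underside; x points outward from the label, z up.
- plain_cup: Aluminium stacking cup of the same shape and sizes (75 mm high, band 60 mm across from 48 mm up to the rim), round all over, without label or tab. Fully home in the other cup its shoulder rests on the other's rim, its underside 27 mm above the other's; the fit is 1.7 mm loose all round. Origin: centre of underside, z up. 0.12 kg
- reader: Fixed label reader: base plate 200 x 100 x 6 mm (50 mm before to 150 mm behind the pad's centre) with a black round pad 52 mm across, top 8 mm above the table, and a grey block 70 mm wide, 88 mm high, with a dark window 54 x 44 mm, 87 mm from the pad's centre, 40 mm up; its hood begins at 81 mm. Origin: under the pad's centre, on the table; x from pad to window, z up
- pad (a point): Centre of the top of the reader's round pad, 8 mm above the table; x points to the window, z up.
- spice_cup: Bystander: green ceramic cup, 71 mm across, 41 mm high; origin: centre of the underside.
- vanilla_tin: Bystander: small round tin, 66 mm across, 70 mm high; origin: centre of the underside.
There are look-alikes about, which are no part of the job. Leave any blue look-alike of the plain_cup alone.

How it is judged (in metres and radians):
At the end, for the whole second after the job is handed in: Labelled cup upright (0.08 rad) on the pad, within 10 mm of its centre and 4 mm of its top, label turned to the window within 0.25 rad; plain cup upright in it, axes within 5 mm, underside 24 to 31 mm above the other's; both at rest (horizontal distance between labelled_cup and pad below 0.01 m and z of labelled_cup in the frame of pad between -0.004 and 0.004 m and angle between each of labelled_cup, plain_cup's own z axis and vertical below 0.08 rad and x of label in the frame of pad above 0.01 m and angle between the x axis of label and the x axis of pad, either way round below 0.25 rad and horizontal distance between plain_cup and labelled_cup below 0.005 m and z of plain_cup in the frame of labelled_cup between 0.024 and 0.031 m and linear speed of each of labelled_cup, plain_cup below 0.02 m/s and angular speed of each of labelled_cup, plain_cup below 0.2 rad/s); the robot touches nothing.
It fails at once if the spice cup is displaced by more than 30 mm (distance of spice_cup from where it was at the start of the episode above 0.03 m).
It fails at once if the vanilla tin is displaced by more than 30 mm (distance of vanilla_tin from where it was at the start of the episode above 0.03 m).
It also fails if it takes over 58 s, if anything falls off the work surface, if the arm or the gripper's body presses on something with over 40 N, if the wrist force passes 120 N, or if a joint passes its speed limit or range.

## Working session

There is one attempt and no reset: what is moved stays moved. The work goes in short steps, Python scripts to look and compute and a tool call to move; the robot and the scene stay as the last step left them, time stands still between calls to the robot, and variables do not carry over. Pictures are saved under pics/ and viewed, at most 10 in all, crops included, and the job is handed in when it is done.

Besides the shell and the picture viewer there is one more tool, called after ">>>" as name(argument=value, ...), one argument or row to a line, values as JSON. send_rows: Moves the arm, as the interface text tells. Its arguments: {"type":"object","properties":{"motion":{"type":"array","items":{"type":"object","properties":{"gripper":{"type":"number"},"translation":{"type":"array","items":{"type":"number"}},"turn":{"type":"number"}}}},"squeeze":{"type":"number"}},"required":["motion"]}

```bash
ls; mkdir -p pics; python3 - <<'E'
from cell import arm,cams
import cv2,numpy as np,pickle
d={}
for n in("scene","top"):
    c=cams.capture(n); d[n]=c
    cv2.imwrite(f"pics/{n}0.png",cv2.resize(c["color"][:,:,::-1],(800,600),interpolation=cv2.INTER_CUBIC))
    print(n,np.round(c["mtx"],1).tolist(),np.round(c["camera_from_world"],3).tolist())
pickle.dump(d,open("d0.pkl","wb"))
print(arm.state())
E
```

```text
pics
scene [[470.5, 0.0, 258.7], [0.0, 470.5, 194.1], [0.0, 0.0, 1.0]] [[-0.416, -0.909, 0.018, 359.145], [-0.401, 0.166, -0.901, 238.833], [0.816, -0.382, -0.434, 1045.748], [0.0, 0.0, 0.0, 1.0]]
top [[454.1, 0.0, 254.1], [0.0, 454.1, 186.7], [0.0, 0.0, 1.0]] [[-0.001, -1.0, 0.004, 161.479], [-0.997, 0.001, -0.081, 506.605], [0.081, -0.004, -0.997, 1161.907], [0.0, 0.0, 0.0, 1.0]]
{'time_s': 0.1, 'joints': array([-1.41970822e+00,  3.08914447e-01,  1.63508181e+00, -5.86098392e-06,
        1.19969644e+00, -6.97235294e-02]), 'qd': array([-8.36138333e-05, -3.65749799e-03, -2.54426425e-03, -1.15797338e-03,
        1.01947281e-03,  2.40719568e-04]), 'joint_efforts': array([-7.46454043e-04, -4.16408157e+01, -2.77644557e+01, -1.18675812e-04,
        4.01061101e-03,  1.43708013e-05]), 'tcp_pos': array([ 136.72048138, -609.01255037,  194.85341847]), 'tcp_rot': array([-3.12037927e+00, -3.45918035e-01,  1.42637541e-04]), 'wrist_force': array([-0.31321302, -0.22851051,  0.86117651]), 'wrist_torque': array([ 0.0056496 ,  0.04381119, -0.00432359]), 'gripper_force': 0.0, 'finger_gap': 85.58491990108652}
```

View pics/scene0.png

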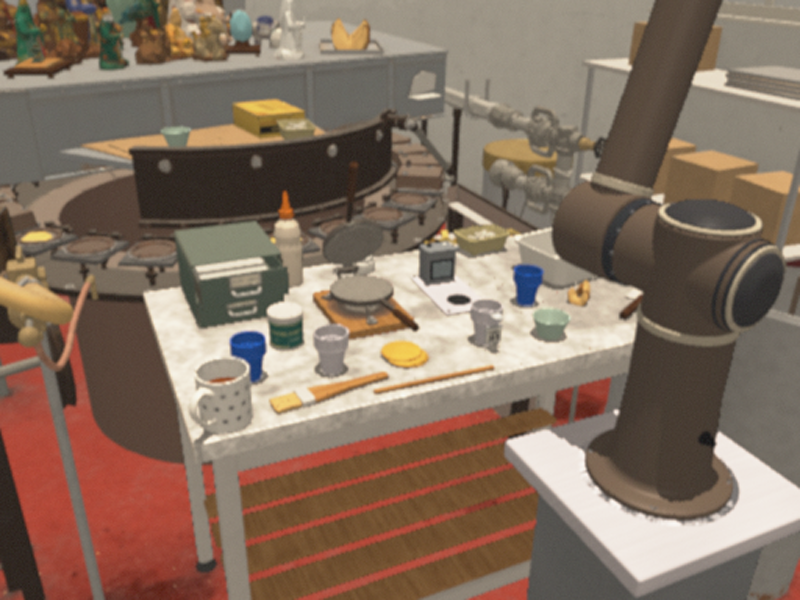

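View pics/top0.png

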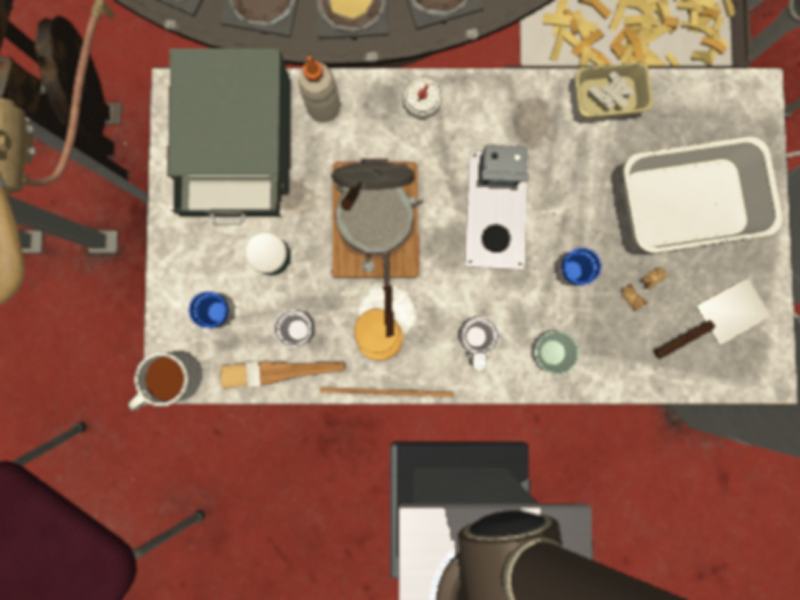

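The scene shows two aluminium cups. The labelled one has a tab and label, top view (480,335) and scene (487,325). The plain one is at top (295,328) and scene (331,350). The blue look-alikes at top (209,310) and (580,267) are to be left alone, as are the spice cup (555,350) and the tin (267,252). The pad is at top (496,238) and the window at (503,170). Next I confirm the cups in one crop and get first positions.

```bash
cat > h.py <<'E'
import numpy as np,cv2
def ray(c,uv,z):
    T=c["camera_from_world"];R=T[:3,:3];o=-R.T@T[:3,3]
    d=R.T@np.linalg.inv(c["mtx"])@np.array([uv[0],uv[1],1.])
    return o+d*(z-o[2])/d[2]
def proj(c,p):
    T=c["camera_from_world"];q=c["mtx"]@(T[:3,:3]@np.asarray(p,float)+T[:3,3]);return q[:2]/q[2]
E
python3 - <<'E'
import pickle,cv2,numpy as np
from h import *
d=pickle.load(open("d0.pkl","rb"));t=d["top"];s=d["scene"];k=.64
for n,u,v,z in(("lab",480,333,75),("tab",479,362,70),("plain",296,327,75),("pad",496,238,8),("spice",555,350,41),("win",503,150,88),("vanilla",267,252,70)):
    print(n,ray(t,(u*k,v*k),z).round(1))
def dark(img,x0,x1,y0,y1,th):
    m=np.zeros(img.shape[:2],np.uint8);m[y0:y1,x0:x1]=(img[y0:y1,x0:x1].max(2)<th);mm=cv2.moments(m,True);return mm["m10"]/mm["m00"],mm["m01"]/mm["m00"],mm["m00"]
p=dark(t["color"],300,335,140,168,70);print("pad",p,ray(t,p[:2],8))
g=lambda c,x,y:cv2.resize(c["color"][y-28:y+28,x-35:x+35,::-1],(395,298),interpolation=cv2.INTER_CUBIC)
cv2.imwrite("pics/crop.png",np.vstack([np.hstack([g(t,307,214),g(t,189,210)]),np.hstack([g(s,312,208),g(s,212,224)])]))
E
```

```text
lab [436.7  30.2  75. ]
tab [391.   31.6  70. ]
plain [446.4 321.3  75. ]
pad [599.1  -6.7   8. ]
spice [409.8 -95.8  41. ]
win [728.4  -8.   88. ]
vanilla [566.7 369.7  70. ]
pad (316.8980582524272, 152.24271844660194, 206.0) [599.29512133  -5.26666286   8.        ]
```

View pics/crop.png

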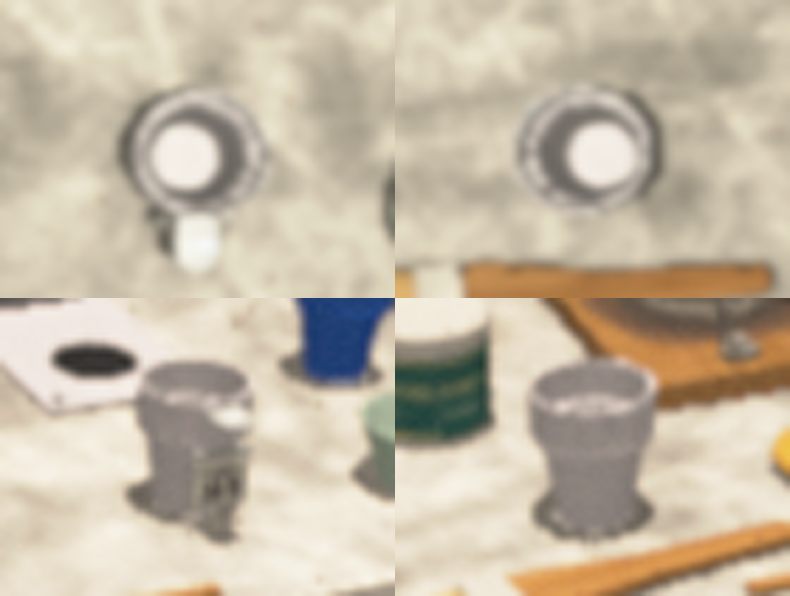

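The crop confirms it: the left cup has the tab and label plate facing −x, and the right one is the plain aluminium cup. Next I get the reader's yaw, the tab direction and the first move.

```bash
cat >> h.py <<'E'
from scipy.spatial.transform import Rotation as Ro
def go(st,xyz,yaw):
    R=Ro.from_rotvec(st["tcp_rot"]).as_matrix();y0=np.arctan2(R[1,0],R[0,0])
    dt=R.T@(np.asarray(xyz,float)-st["tcp_pos"])/40
    tn=-np.degrees(yaw-y0);print("tcp",st["tcp_pos"].round(1),"yaw",round(y0,4),"tilt",np.degrees(np.arccos(-R[2,2])).round(2),"| T",dt.round(3),"turn",round(tn,2),"(+-360)","j1",st["joints"][0].round(2),"j6",st["joints"][5].round(2))
E
python3 - <<'E'
import pickle,cv2,numpy as np
from cell import arm
from h import *
d=pickle.load(open("d0.pkl","rb"));t=d["top"]
c=lambda x,y:(272+x/5.64,186+y/5.32)
L=ray(t,c(200,150),75);tab=ray(t,c(197,240),70.5);print(L,tab,"yaw",np.arctan2(*(tab-L)[[1,0]]))
print("plain",ray(t,(154+588/5.64*1-395/5.64,182+150/5.32),75))
im=t["color"].astype(int);m=np.zeros(im.shape[:2],np.uint8)
m[95:178,292:345]=((im[95:178,292:345].min(2)>195)&(np.ptp(im[95:178,292:345],axis=2)<25))
m=cv2.morphologyEx(m,cv2.MORPH_OPEN,np.ones((3,3)))
cs=max(cv2.findContours(m,0,2)[0],key=cv2.contourArea)
b=cv2.boxPoints(cv2.minAreaRect(cs));W=np.array([ray(t,p,6)[:2] for p in b]);print(W.round(1),[ (np.linalg.norm(W[i]-W[i-1]).round(1),np.degrees(np.arctan2(*(W[i]-W[i-1])[::-1])).round(1)) for i in range(4)])
go(arm.state(),(437,31,195),0)
E
```

```text
[434.06637138  29.56755872  75.        ] [392.37158411  30.77286879  70.5       ] yaw 3.112692770135466
plain [444.15280567 324.25998048  75.        ]
[[552.7  45. ]
 [738.6  36. ]
 [734.6 -62.6]
 [548.8 -52.4]] [(np.float64(97.5), np.float64(87.7)), (np.float64(186.1), np.float64(-2.8)), (np.float64(98.7), np.float64(-92.3)), (np.float64(186.1), np.float64(176.8))]
tcp [ 136.7 -609.   194.9] yaw 0.2208 tilt 0.12 | T [ 10.829 -13.968   0.027] turn 12.65 (+-360) j1 -1.42 j6 -0.07
```

>>> send_rows(
  motion=[
    {"gripper": 85, "translation": [1.08, -1.4, 0], "turn": 3},
    {"gripper": 85, "translation": [2.16, -2.8, 0], "turn": 6},
    {"gripper": 85, "translation": [3.24, -4.2, 0], "turn": 9},
    {"gripper": 85, "translation": [4.33, -5.6, 0], "turn": 12.6},
    {"gripper": 85, "translation": [5.4, -7, 0], "turn": 12.6},
    {"gripper": 85, "translation": [6.5, -8.4, 0], "turn": 12.6},
    {"gripper": 85, "translation": [7.6, -9.8, 0], "turn": 12.6},
    {"gripper": 85, "translation": [8.65, -11.2, 0], "turn": 12.6},
    {"gripper": 85, "translation": [9.7, -12.6, 0], "turn": 12.6},
    {"gripper": 85, "translation": [10.83, -13.97, 0], "turn": 12.6},
  ],
)

```text
time_s: 1.35
tcp_pos: [402.0, -41.7, 196.0]
tcp_rot: [3.141, 0.001, 0.001]
wrist_force: [1.8, -1.2, -0.1]
finger_gap: 85.0
gripper_force: 0.0
```

```bash
python3 - <<'E'
from cell import arm,cams
import pickle
from h import *
go(arm.state(),(435,30,195),-.029)
c=cams.capture("wrist");pickle.dump(c,open("w1.pkl","wb"))
cv2.imwrite("pics/w1.png",c["color"][:,:,::-1])
print(proj(c,(434,29.6,75)),proj(c,(392,30.8,70.5)))
E
```

```text
tcp [402.  -41.7 196. ] yaw 0.0009 tilt 0.05 | T [ 0.828 -1.793  0.025] turn 1.71 (+-360) j1 -0.21 j6 1.36
[187.3866158  149.32713444] [189.84284507 185.71225748]
```

View pics/w1.png

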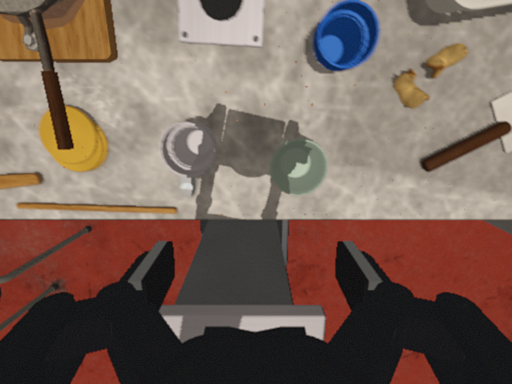

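The wrist view shows the cup's rim centred near (188,149), matching the prediction from the top view, and the tab near (186,184). I refine the tab position now.

```bash
python3 - <<'E'
import pickle
from h import *
from cell import arm
c=pickle.load(open("w1.pkl","rb"));im=c["color"].astype(int)
x0,x1,y0,y1=175,205,172,198
m=(im[y0:y1,x0:x1].min(2)>205).astype(np.uint8);n,l,s,ce=cv2.connectedComponentsWithStats(m);print(s.tolist(),(ce+[x0,y0]).round(1).tolist())
g=cv2.cvtColor(c["color"],cv2.COLOR_RGB2GRAY)[110:205,150:230]
h=cv2.HoughCircles(cv2.resize(g,None,fx=4,fy=4,interpolation=cv2.INTER_CUBIC),cv2.HOUGH_GRADIENT,2,40,param1=120,param2=30,minRadius=85,maxRadius=130)
for a in h[0][:4]:
    u=(a[0]/4+150,a[1]/4+110);print(u,a[2]/4,ray(c,u,75).round(1))
print("px for r30:",proj(c,(434,29.6,75))-proj(c,(434,59.6,75)))
for i in range(1,n): print(ray(c,ce[i]+[x0,y0],71.5).round(1))
go(arm.state(),(434,29.6,150),-.029)
E
```

```text
[[0, 0, 30, 26, 744], [8, 11, 9, 6, 36]] [[189.6, 184.4], [187.0, 185.6]]
(np.float32(187.75), np.float32(149.75)) 24.75 [433.5  29.2  75. ]
(np.float32(195.25), np.float32(140.75)) 29.9 [443.2  20.5  75. ]
px for r30: [2.78007807e+01 1.68744469e-02]
[392.5  33.8  71.5]
tcp [404.8 -34.3 196.3] yaw 0.0069 tilt 0.45 | T [ 0.738 -1.584  1.171] turn 2.06 (+-360) j1 -0.2 j6 1.36
```

>>> send_rows(
  motion=[
    {"gripper": 85, "translation": [0.4, -0.8, 0.4], "turn": 2},
    {"gripper": 85, "translation": [0.73, -1.58, 1.0], "turn": 2},
    {"gripper": 85, "translation": [0.73, -1.58, 1.0], "turn": 2},
    {"gripper": 85, "translation": [0.73, -1.58, 1.0], "turn": 2},
    {"gripper": 85, "translation": [0.73, -1.58, 1.0], "turn": 2},
    {"gripper": 85, "translation": [0.73, -1.58, 1.0], "turn": 2},
    {"gripper": 85, "translation": [0.73, -1.58, 1.0], "turn": 2},
    {"gripper": 85, "translation": [0.73, -1.58, 1.0], "turn": 2},
    {"gripper": 85, "translation": [0.73, -1.58, 1.0], "turn": 2},
    {"gripper": 85, "translation": [0.73, -1.58, 1.0], "turn": 2},
  ],
)

```text
time_s: 2.65
tcp_pos: [430.8, 19.5, 156.0]
tcp_rot: [-3.141, 0.053, 0.0]
wrist_force: [-0.3, -0.2, 0.4]
finger_gap: 85.3
gripper_force: 0.0
```

```bash
python3 - <<'E'
from cell import arm
from h import *
go(arm.state(),(434,29.4,44),-.03)
E
```

```text
tcp [430.8  19.5 156. ] yaw -0.034 tilt 0.0 | T [ 0.073 -0.25   2.799] turn -0.23 (+-360) j1 -0.06 j6 1.55
```

>>> send_rows(
  motion=[
    {"gripper": 85, "translation": [0.07, -0.25, 0.2], "turn": 0},
    {"gripper": 85, "translation": [0.07, -0.25, 0.6], "turn": 0},
    {"gripper": 85, "translation": [0.07, -0.25, 1.4], "turn": 0},
    {"gripper": 85, "translation": [0.07, -0.25, 2.2], "turn": 0},
    {"gripper": 85, "translation": [0.07, -0.25, 2.95], "turn": 0},
    {"gripper": 85, "translation": [0.07, -0.25, 2.95], "turn": 0},
    {"gripper": 85, "translation": [0.07, -0.25, 2.95], "turn": 0},
    {"gripper": 40, "translation": [0.07, -0.25, 2.95], "turn": 0},
    {"gripper": 40, "translation": [0.07, -0.25, 2.95], "turn": 0},
    {"gripper": 40, "translation": [0.07, -0.25, 2.95], "turn": 0},
  ],
  squeeze=40,
)

```text
time_s: 3.9
tcp_pos: [434.5, 29.4, 38.7]
tcp_rot: [3.141, -0.053, 0.002]
wrist_force: [-0.7, -0.2, 1.7]
finger_gap: 40.1
gripper_force: 0.0
```

```bash
python3 - <<'E'
from cell import arm
from h import *
s=arm.state();print(s["finger_gap"],s["gripper_force"],s["wrist_force"]);go(s,(434,29.4,150),-.03)
E
```

```text
40.14554968934463 0.0 [-0.6768543  -0.21024582  1.67913182]
tcp [434.5  29.4  38.7] yaw -0.034 tilt 0.09 | T [-0.009  0.    -2.784] turn -0.23 (+-360) j1 -0.03 j6 1.57
```

Fingers reached 40 mm with no force, so there is no cup between them. I look again.

```bash
python3 - <<'E'
from cell import cams
import pickle
from h import *
t=cams.capture("top");s=cams.capture("scene");w=cams.capture("wrist");pickle.dump((t,s,w),open("d2.pkl","wb"))
def g(c,x,y): return cv2.resize(c["color"][y-45:y+45,x-60:x+60,::-1],(400,300),interpolation=cv2.INTER_CUBIC)
cv2.imwrite("pics/look2.png",np.vstack([np.hstack([g(t,307,214),g(s,312,208)]),np.hstack([cv2.resize(w["color"][:,:,::-1],(400,300)),g(t,317,152)])]))
E
```

```text
(no output)
```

View pics/look2.png

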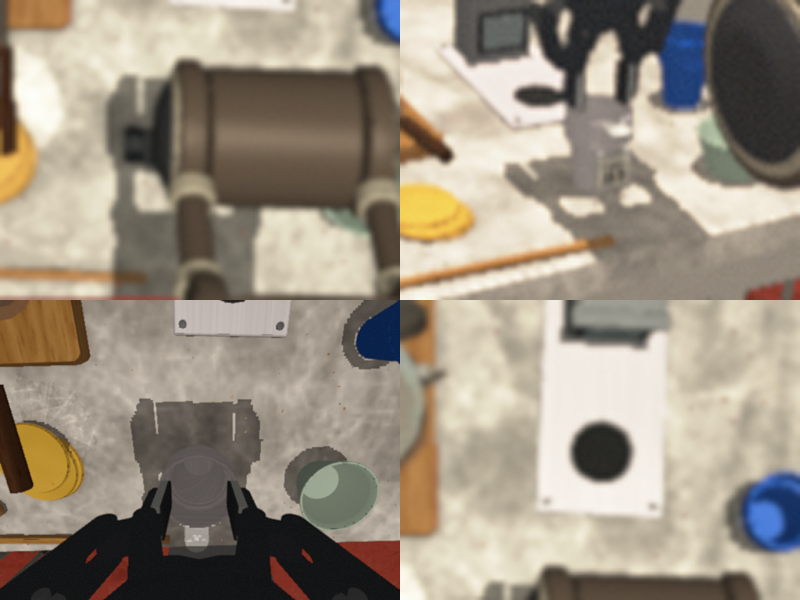

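```bash
python3 - <<'E'
import pickle
from h import *
t,s,w=pickle.load(open("d2.pkl","rb"))
k=400/512
for p in((434,29,75),(404,29,75),(434,29,38.7),(434,49,45),(434,9,45),(464,29,75)):
    a=proj(w,p);b=proj(s,p);print(p,"wristcrop",(a*k+[0,300]).round(),"scenecrop",((b-[252,163])*400/120+[400,0]).round())
print(-w["camera_from_world"][:3,:3].T@w["camera_from_world"][:3,3])
E
```

```text
(434, 29, 75) wristcrop [198. 492.] scenecrop [600. 106.]
(404, 29, 75) wristcrop [199. 527.] scenecrop [618. 120.]
(434, 29, 38.7) wristcrop [198. 473.] scenecrop [597. 143.]
(434, 49, 45) wristcrop [175. 476.] scenecrop [577. 141.]
(434, 9, 45) wristcrop [221. 475.] scenecrop [617. 133.]
(464, 29, 75) wristcrop [196. 453.] scenecrop [582.  92.]
[508.82267656  25.52327065 216.41784337]
```

```bash
python3 - <<'E'
import pickle
from h import *
t,s,w=pickle.load(open("d2.pkl","rb"))
a=cv2.resize(s["color"][160:230,280:350,::-1],(400,400),interpolation=cv2.INTER_CUBIC)
b=cv2.resize(w["color"][170:320,180:330,::-1],(400,400),interpolation=cv2.INTER_CUBIC)
cv2.imwrite("pics/look3.png",np.hstack([a,b]))
E
```

```text
(no output)
```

View pics/look3.png

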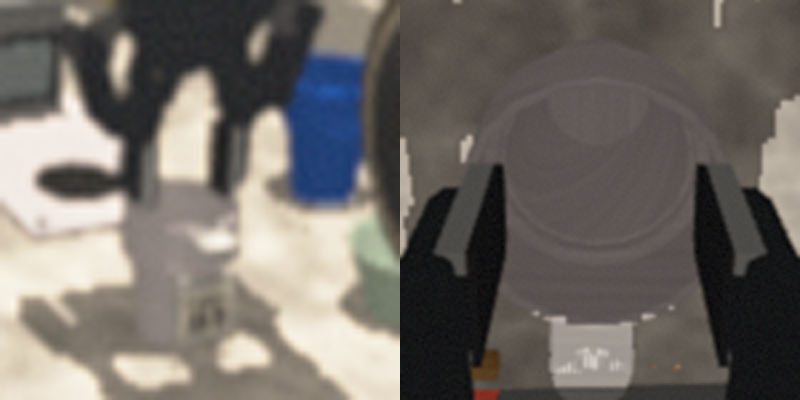

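```bash
python3 - <<'E'
import pickle
from h import *
from cell import arm
w1=pickle.load(open("w1.pkl","rb"));t,s,w=pickle.load(open("d2.pkl","rb"))
print(w["mtx"].round(1).tolist())
for n,c,tcp in(("w1",w1,(402,-41.7,196)),("w2",w,(434.5,29.4,38.7))):
    T=c["camera_from_world"];print(n,"cam minus tcp",(-T[:3,:3].T@T[:3,3]-tcp).round(1),"axis",T[2,:3].round(2))
    for h in(0,13,40,60): print(h,[proj(c,np.array(tcp)+(dx,dy,h)).round(0).tolist() for dx in(0,11) for dy in((42,-42) if n=="w1" else (20,-20))])
# rim by scene+wrist triangulation: left/right finger tips in scene
for z in(45,60,75,90): print(z,ray(s,(280+150/5.71,160+203/5.71),z).round(0),ray(s,(280+220/5.71,160+193/5.71),z).round(0))
st=arm.state();print(st["finger_gap"],st["gripper_force"],st["wrist_force"],st["tcp_pos"],st["joints"].round(3))
E
```

```text
[[276.6, 0.0, 254.5], [0.0, 276.6, 192.4], [0.0, 0.0, 1.0]]
w1 cam minus tcp [ 74.6  -1.2 178.1] axis [-0.29  0.   -0.96]
0 [[192.0, 220.0], [313.0, 220.0], [191.0, 205.0], [314.0, 206.0]]
13 [[188.0, 228.0], [317.0, 228.0], [187.0, 212.0], [318.0, 212.0]]
40 [[177.0, 248.0], [328.0, 248.0], [175.0, 230.0], [329.0, 230.0]]
60 [[166.0, 268.0], [338.0, 268.0], [164.0, 248.0], [340.0, 248.0]]
w2 cam minus tcp [ 74.3  -3.9 177.7] axis [-0.29  0.01 -0.96]
0 [[224.0, 221.0], [282.0, 219.0], [223.0, 206.0], [282.0, 204.0]]
13 [[222.0, 229.0], [284.0, 227.0], [221.0, 213.0], [284.0, 211.0]]
40 [[216.0, 249.0], [288.0, 247.0], [215.0, 231.0], [288.0, 229.0]]
60 [[211.0, 270.0], [293.0, 267.0], [209.0, 249.0], [293.0, 247.0]]
45 [489.  14.  45.] [485. -27.  45.]
60 [462.  30.  60.] [459. -10.  60.]
75 [436.  47.  75.] [432.   8.  75.]
90 [409.  63.  90.] [406.  25.  90.]
40.126826160176726 0.028623927250635006 [ 0.4133715  -0.54661139 -0.02597681] [434.08559485  29.42513404  38.23480026] [-0.032  0.179  2.176  0.     0.786  1.572]
```

The pictures explain it. Scene rays put the tips at z≈76 on the plane x=434 with a 39 mm gap, and the wrist view agrees. The real fingertips sit about 38 mm behind the reported TCP, so they closed just above the rim and the cup has not moved. I open a little higher and go about 38 mm lower than before.

>>> send_rows(
  motion=[
    {"gripper": 40, "translation": [0, 0, -0.5], "turn": 0},
    {"gripper": 85, "translation": [0, 0, -0.5], "turn": 0},
    {"gripper": 85, "translation": [0, 0, -0.5], "turn": 0},
    {"gripper": 85, "translation": [0, 0, -0.5], "turn": 0},
    {"gripper": 85, "translation": [0, 0, -0.5], "turn": 0},
    {"gripper": 85, "translation": [0, 0, -0.2], "turn": 0},
    {"gripper": 85, "translation": [0, 0, 0.2], "turn": 0},
    {"gripper": 85, "translation": [0, 0, 0.6], "turn": 0},
    {"gripper": 85, "translation": [0, 0, 0.95], "turn": 0},
    {"gripper": 85, "translation": [0, 0, 0.95], "turn": 0},
  ],
)

```text
time_s: 5.3
tcp_pos: [432.2, 29.5, -1.6]
tcp_rot: [-3.141, 0.054, 0.006]
wrist_force: [0.1, -0.8, -0.2]
finger_gap: 84.8
gripper_force: 0.0
```

>>> send_rows(
  motion=[
    {"gripper": 85, "translation": [0, 0, 0], "turn": 0},
    {"gripper": 45, "translation": [0, 0, 0], "turn": 0},
    {"gripper": 45, "translation": [0, 0, 0], "turn": 0},
    {"gripper": 45, "translation": [0, 0, 0], "turn": 0},
    {"gripper": 45, "translation": [0, 0, 0], "turn": 0},
    {"gripper": 45, "translation": [0, 0, 0], "turn": 0},
    {"gripper": 45, "translation": [0, 0, 0], "turn": 0},
    {"gripper": 45, "translation": [0, 0, 0], "turn": 0},
    {"gripper": 45, "translation": [0, 0, 0], "turn": 0},
    {"gripper": 45, "translation": [0, 0, 0], "turn": 0},
  ],
  squeeze=40,
)

```text
time_s: 6.55
tcp_pos: [434.8, 29.5, 0.9]
tcp_rot: [-3.141, 0.053, -0.003]
wrist_force: [-1.2, 0.5, 5.8]
finger_gap: 59.5
gripper_force: 42.8
```

```bash
python3 - <<'E'
from cell import arm
from h import *
s=arm.state();print(s["finger_gap"],s["gripper_force"],s["wrist_force"]);go(s,(597,-6,100),-.03)
E
```

```text
59.47768445566139 42.75312874931842 [-1.23951114  0.49004614  5.8340281 ]
tcp [434.8  29.5   0.9] yaw -0.034 tilt 0.1 | T [ 4.086  0.748 -2.47 ] turn -0.23 (+-360) j1 -0.03 j6 1.57
```

>>> send_rows(
  motion=[
    {"gripper": 45, "translation": [0, 0, -0.8], "turn": 0},
    {"gripper": 45, "translation": [0, 0, -1.6], "turn": -10},
    {"gripper": 45, "translation": [0.2, 0, -2.3], "turn": -20},
    {"gripper": 45, "translation": [0.5, 0, -2.4], "turn": -30},
    {"gripper": 45, "translation": [0.9, 0.1, -2.4], "turn": -40},
    {"gripper": 45, "translation": [1.4, 0.2, -2.4], "turn": -50},
    {"gripper": 45, "translation": [1.9, 0.3, -2.4], "turn": -60},
    {"gripper": 45, "translation": [2.4, 0.4, -2.4], "turn": -70},
    {"gripper": 45, "translation": [2.9, 0.5, -2.4], "turn": -80},
    {"gripper": 45, "translation": [3.2, 0.6, -2.4], "turn": -90},
  ],
)

```text
time_s: 7.8
tcp_pos: [561.6, 0.9, 95.5]
tcp_rot: [-2.253, -2.19, 0.0]
wrist_force: [-1.1, -0.6, -2.5]
finger_gap: 59.5
gripper_force: 44.0
```

```bash
python3 - <<'E'
from cell import arm
from h import *
s=arm.state();print(s["finger_gap"],s["gripper_force"],s["wrist_force"]);go(s,(597,-5.5,97),3.093)
E
```

```text
59.464436366091206 43.992090640822425 [-1.08510557 -0.6090632  -2.5192906 ]
tcp [561.6   0.9  95.5] yaw 1.5425 tilt 0.01 | T [-0.135  0.89  -0.037] turn -88.84 (+-360) j1 -0.08 j6 -0.05
```

>>> send_rows(
  motion=[
    {"gripper": 45, "translation": [0, 0.1, 0], "turn": -10},
    {"gripper": 45, "translation": [0, 0.3, 0], "turn": -20},
    {"gripper": 45, "translation": [-0.1, 0.5, 0], "turn": -30},
    {"gripper": 45, "translation": [-0.13, 0.7, 0], "turn": -40},
    {"gripper": 45, "translation": [-0.13, 0.89, 0], "turn": -50},
    {"gripper": 45, "translation": [-0.13, 0.89, 0], "turn": -60},
    {"gripper": 45, "translation": [-0.13, 0.89, 0], "turn": -70},
    {"gripper": 45, "translation": [-0.13, 0.89, 0], "turn": -80},
    {"gripper": 45, "translation": [-0.13, 0.89, 0], "turn": -89},
    {"gripper": 45, "translation": [-0.13, 0.89, 0], "turn": -89},
  ],
)

```text
time_s: 9.05
tcp_pos: [595.8, -5.3, 95.4]
tcp_rot: [-0.084, -3.139, -0.0]
wrist_force: [0.3, 0.1, -1.4]
finger_gap: 59.8
gripper_force: 44.0
```

```bash
python3 - <<'E'
from cell import arm,cams
import pickle
from h import *
s=arm.state();print(s["finger_gap"],s["gripper_force"],s["wrist_force"]);go(s,(597,-5.5,10),3.093)
c=cams.capture("scene");w=cams.capture("wrist");t=cams.capture("top");pickle.dump((c,w,t),open("d4.pkl","wb"))
print(proj(c,(597,-5.5,97+75)),proj(c,(599,-5.5,8)),proj(w,(597,-5.5,170)),proj(t,(599,-5.5,8)))
a=cv2.resize(c["color"][120:225,230:370,::-1],(400,300),interpolation=cv2.INTER_CUBIC)
cv2.imwrite("pics/look4.png",np.hstack([a,cv2.resize(w["color"][:,:,::-1],(400,300))]))
E
```

```text
59.766265279937926 43.9906000677729 [ 0.30769606  0.08264084 -1.41496147]
tcp [595.8  -5.3  95.4] yaw 3.0883 tilt 0.06 | T [-0.032 -0.004  2.135] turn -0.27 (+-360) j1 -0.08 j6 -1.6
[296.84914429 143.67053245] [293.8985104  191.15619542] [257.16157013 288.46962279] [316.98744665 152.35305851]
```

View pics/look4.png

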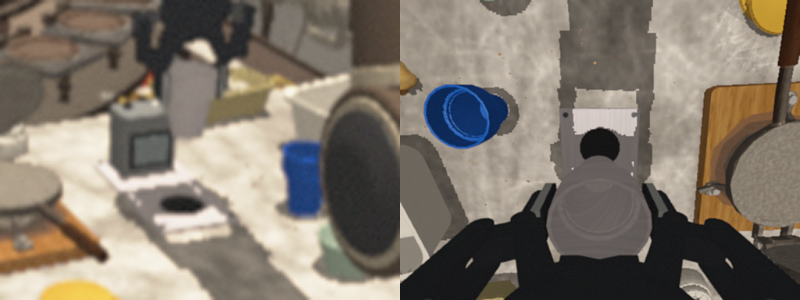

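Held upright: in the wrist half of the picture the cup centre is near (600,215) over the pad at (600,145), in line with the prediction. I lower it now.

>>> send_rows(
  motion=[
    {"gripper": 45, "translation": [-0.08, 0, 0.5], "turn": 0},
    {"gripper": 45, "translation": [-0.08, 0, 1.1], "turn": 0},
    {"gripper": 45, "translation": [-0.08, 0, 1.6], "turn": 0},
    {"gripper": 45, "translation": [-0.08, 0, 1.9], "turn": 0},
    {"gripper": 45, "translation": [-0.08, 0, 2.0], "turn": 0},
    {"gripper": 45, "translation": [-0.08, 0, 2.06], "turn": 0},
    {"gripper": 45, "translation": [-0.08, 0, 2.1], "turn": 0},
    {"gripper": 45, "translation": [-0.08, 0, 2.12], "turn": 0},
    {"gripper": 45, "translation": [-0.08, 0, 2.14], "turn": 0},
    {"gripper": 45, "translation": [-0.08, 0, 2.14], "turn": 0},
  ],
)

```text
time_s: 10.45
tcp_pos: [599.7, -5.5, 10.6]
tcp_rot: [0.081, 3.14, 0.0]
wrist_force: [0.9, 0.2, -1.5]
finger_gap: 59.9
gripper_force: 44.0
```

```bash
python3 - <<'E'
from cell import arm,cams
import pickle
from h import *
s=arm.state();print(s["finger_gap"],s["gripper_force"],s["wrist_force"]);go(s,(599,-5.5,8.5),3.093)
c=cams.capture("scene");w=cams.capture("wrist");pickle.dump((c,w),open("d5.pkl","wb"))
for x in(593,599,605):print(proj(c,(x,-5.5,83)).round(1),proj(w,(x-30,-5.5,83)).round(1),proj(w,(x,24.5,83)).round(1),proj(w,(x,-35.5,83)).round(1))
print("foot front",proj(c,(581,-2,8)),proj(w,(573,-5,8)))
a=cv2.resize(c["color"][150:210,260:340,::-1],(400,300),interpolation=cv2.INTER_CUBIC)
b=cv2.resize(w["color"][120:270,155:355,::-1],(400,300),interpolation=cv2.INTER_CUBIC)
cv2.imwrite("pics/look5.png",np.hstack([a,b]))
E
```

```text
59.92890487839745 43.98942856409121 [ 0.94970717  0.16292535 -1.51755268]
tcp [599.7  -5.5  10.6] yaw 3.0901 tilt 0.02 | T [ 0.018 -0.001  0.052] turn -0.17 (+-360) j1 -0.08 j6 -1.6
[296.  170.6] [253.  206.1] [325.5 267.4] [188.4 273.7]
[295.1 169.9] [253.8 219.8] [325.1 279.3] [190.  285.4]
[294.2 169.2] [254.5 233. ] [324.8 290.8] [191.6 296.7]
foot front [295.60879371 193.54418568] [255.04227343 181.96306488]
```

View pics/look5.png

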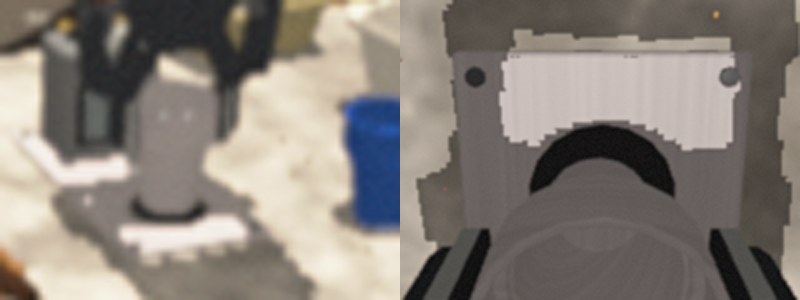

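```bash
python3 - <<'E'
import pickle
from h import *
c,w=pickle.load(open("d5.pkl","rb"))
print("foot front@z10",ray(w,(254,199),10),"pad front",ray(w,(255.5,181),8),"pad L/R",ray(w,(155+530/2-200,120+185/2),8),ray(w,(155+675/2-200,120+185/2),8))
g=w["color"][:,254].astype(int).mean(1);print(g[176:245].round().tolist())
E
```

```text
foot front@z10 [584.40186788  -6.30085266  10.        ] pad front [572.34521131  -4.65731212   8.        ] pad L/R [593.75973275 -30.57401992   8.        ] [596.4007076   19.99998477   8.        ]
[193.0, 193.0, 194.0, 186.0, 130.0, 89.0, 55.0, 19.0, 21.0, 18.0, 16.0, 20.0, 21.0, 16.0, 20.0, 22.0, 20.0, 25.0, 21.0, 17.0, 22.0, 19.0, 37.0, 70.0, 88.0, 91.0, 89.0, 87.0, 89.0, 89.0, 88.0, 92.0, 93.0, 92.0, 91.0, 93.0, 94.0, 95.0, 92.0, 92.0, 93.0, 90.0, 92.0, 93.0, 93.0, 92.0, 91.0, 94.0, 95.0, 92.0, 93.0, 94.0, 97.0, 104.0, 104.0, 100.0, 98.0, 96.0, 96.0, 99.0, 98.0, 99.0, 100.0, 99.0, 98.0, 100.0, 99.0, 98.0, 101.0]
```

Foot front at x≈584.4 puts the cup axis near 602. Pad front at 572.3 puts the pad centre near 598.5. I shift back 3.5 mm, lower, and release.

>>> send_rows(
  motion=[
    {"gripper": 45, "translation": [0.09, 0, 0], "turn": 0},
    {"gripper": 45, "translation": [0.09, 0, 0], "turn": 0},
    {"gripper": 45, "translation": [0.09, 0, 0.02], "turn": 0},
    {"gripper": 45, "translation": [0.09, 0, 0.04], "turn": 0},
    {"gripper": 45, "translation": [0.09, 0, 0.05], "turn": 0},
    {"gripper": 64, "translation": [0.09, 0, 0.05], "turn": 0},
    {"gripper": 72, "translation": [0.09, 0, 0.05], "turn": 0},
    {"gripper": 85, "translation": [0.09, 0, 0.05], "turn": 0},
    {"gripper": 85, "translation": [0.09, 0, 0.05], "turn": 0},
    {"gripper": 85, "translation": [0.09, 0, 0.05], "turn": 0},
  ],
)

```text
time_s: 11.8
tcp_pos: [596.0, -5.3, 8.3]
tcp_rot: [-0.081, -3.141, -0.0]
wrist_force: [0.2, -0.1, 0.2]
finger_gap: 85.2
gripper_force: 0.0
```

```bash
python3 - <<'E'
from cell import arm,cams
import pickle
from h import *
s=arm.state();print(s["finger_gap"],s["gripper_force"],s["wrist_force"]);go(s,(444.5,323.5,100),3.093)
E
```

```text
85.21675849269991 0.0 [ 0.15791325 -0.09437486  0.1567294 ]
tcp [596.   -5.3   8.3] yaw 3.0901 tilt 0.0 | T [ 4.205  8.014 -2.292] turn -0.16 (+-360) j1 -0.08 j6 -1.6
```

>>> send_rows(
  motion=[
    {"gripper": 85, "translation": [0, 0, -1.2], "turn": 0},
    {"gripper": 85, "translation": [0, 0, -2.5], "turn": 0},
    {"gripper": 85, "translation": [0.5, 1, -2.5], "turn": 0},
    {"gripper": 85, "translation": [1.1, 2.2, -2.5], "turn": 0},
    {"gripper": 85, "translation": [1.8, 3.4, -2.5], "turn": 0},
    {"gripper": 85, "translation": [2.4, 4.6, -2.5], "turn": 0},
    {"gripper": 85, "translation": [3, 5.8, -2.5], "turn": 0},
    {"gripper": 85, "translation": [3.6, 7, -2.5], "turn": 0},
    {"gripper": 85, "translation": [4.2, 8, -2.5], "turn": 0},
    {"gripper": 85, "translation": [4.2, 8, -2.5], "turn": 0},
  ],
)

```text
time_s: 13.05
tcp_pos: [443.1, 325.5, 108.5]
tcp_rot: [-0.074, -3.141, -0.001]
wrist_force: [-0.5, -0.0, 0.5]
finger_gap: 84.6
gripper_force: 0.0
```

```bash
python3 - <<'E'
from cell import arm,cams
import pickle
from h import *
w=cams.capture("wrist");t=cams.capture("top");s=cams.capture("scene")
pickle.dump((w,t,s),open("d6.pkl","wb"))
go(arm.state(),(444.5,323.5,100),3.093)
u0=proj(w,(444.5,323.5,75));r=np.linalg.norm(proj(w,(444.5,353.5,75))-u0);print("pred",u0,r)
a=cv2.resize(w["color"][:,:,::-1],(400,300));b=cv2.resize(t["color"][120:195,270:370,::-1],(400,300),interpolation=cv2.INTER_CUBIC)
e=cv2.resize(s["color"][150:210,260:340,::-1],(400,300),interpolation=cv2.INTER_CUBIC)
cv2.imwrite("pics/look6.png",np.vstack([np.hstack([a,b]),np.hstack([e,e*0])]))
g=cv2.cvtColor(t["color"],cv2.COLOR_RGB2GRAY)[120:175,290:345]
h=cv2.HoughCircles(cv2.resize(g,None,fx=8,fy=8,interpolation=cv2.INTER_CUBIC),cv2.HOUGH_GRADIENT,2,40,param1=100,param2=30,minRadius=85,maxRadius=115)
for q in (h[0][:4] if h is not None else []): print("lab rim",q,ray(t,(q[0]/8+290,q[1]/8+120),83).round(1))
E
```

```text
tcp [444.9 322.4 108.3] yaw 3.0903 tilt 0.03 | T [0.011 0.027 0.208] turn -0.15 (+-360) j1 0.55 j6 -0.97
pred [253.65603089 205.69962778] 37.00652182919645
lab rim [229.  249.   90.8] [590.2   1.2  83. ]
```

View pics/look6.png

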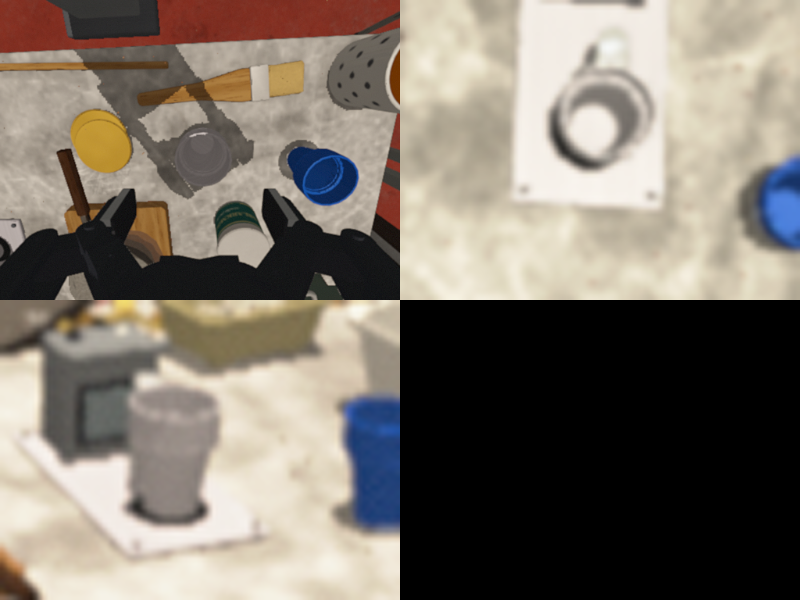

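The labelled cup stands on the pad with the tab towards the window. In the wrist view the plain cup is near (203,153) at half scale. I measure both.

```bash
python3 - <<'E'
import pickle
from h import *
from cell import arm
w,t,s=pickle.load(open("d6.pkl","rb"))
L=ray(t,(320.75,148),83);T=ray(t,(323.25,131.3),79);print("lab",L,"tab",T,"yaw",np.arctan2(*(T-L)[[1,0]]))
g=cv2.cvtColor(w["color"],cv2.COLOR_RGB2GRAY)[140:260,200:320]
cl=cv2.createCLAHE(4,(4,4)).apply(cv2.resize(g,None,fx=4,fy=4,interpolation=cv2.INTER_CUBIC))
h=cv2.HoughCircles(cl,cv2.HOUGH_GRADIENT,2,30,param1=120,param2=40,minRadius=100,maxRadius=165)
for q in (h[0][:6] if h is not None else []):
    u=(q[0]/4+200,q[1]/4+140);print(u,q[2]/4,ray(w,u,75).round(1))
cv2.imwrite("pics/look7.png",cl)
go(arm.state(),(444.5,323.5,0),3.093)
E
```

```text
lab [598.03847492  -4.19323434  83.        ] tab [640.90167887 -11.5966651   79.        ] yaw -0.17103478755644486
(np.float32(258.75), np.float32(203.75)) 34.9 [443.  327.7  75. ]
(np.float32(262.25), np.float32(196.75)) 39.85 [437.2 330.8  75. ]
(np.float32(251.25), np.float32(202.75)) 40.95 [441.9 321.7  75. ]
(np.float32(261.25), np.float32(211.75)) 39.85 [450.  329.4  75. ]
(np.float32(257.75), np.float32(188.25)) 30.95 [429.9 327.5  75. ]
(np.float32(267.75), np.float32(205.75)) 40.95 [445.1 334.9  75. ]
tcp [444.9 322.4 108.3] yaw 3.0903 tilt 0.03 | T [0.011 0.029 2.708] turn -0.15 (+-360) j1 0.55 j6 -0.97
```

View pics/look7.png

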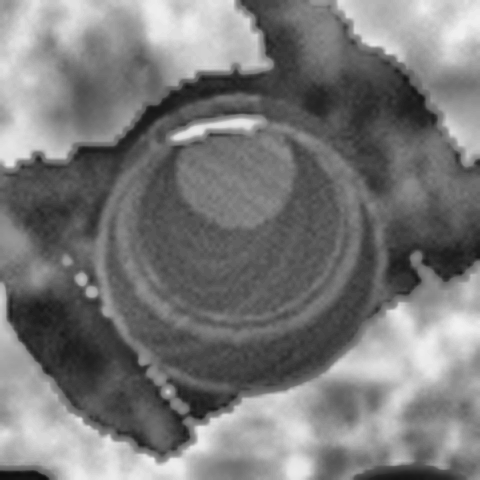

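```bash
python3 - <<'E'
import pickle
from h import *
from cell import arm,cams
w=cams.capture("wrist")
g=cv2.cvtColor(w["color"],cv2.COLOR_RGB2GRAY)[140:260,200:320]
cl=cv2.createCLAHE(4,(4,4)).apply(cv2.resize(g,None,fx=4,fy=4,interpolation=cv2.INTER_CUBIC))
h=cv2.HoughCircles(cl,cv2.HOUGH_GRADIENT,2,10,param1=120,param2=30,minRadius=138,maxRadius=150)
for q in (h[0][:4] if h is not None else []):
    u=(q[0]/4+200,q[1]/4+140);print(u,q[2]/4,ray(w,u,75).round(1))
go(arm.state(),(442,325,-1),3.093)
E
```

```text
(np.float32(262.75), np.float32(201.75)) 35.55 [443.2 327.9  75. ]
(np.float32(263.75), np.float32(199.25)) 37.2 [441.2 328.8  75. ]
(np.float32(264.25), np.float32(204.25)) 37.2 [445.4 329.   75. ]
(np.float32(262.75), np.float32(206.75)) 36.65 [447.5 327.7  75. ]
tcp [445.2 322.  108.3] yaw 3.0893 tilt 0.03 | T [0.083 0.071 2.733] turn -0.21 (+-360) j1 0.55 j6 -0.97
```

>>> send_rows(
  motion=[
    {"gripper": 85, "translation": [0.05, 0.11, 0.2], "turn": 0},
    {"gripper": 85, "translation": [0.05, 0.11, 0.8], "turn": 0},
    {"gripper": 85, "translation": [0.05, 0.11, 1.6], "turn": 0},
    {"gripper": 85, "translation": [0.05, 0.11, 2.2], "turn": 0},
    {"gripper": 85, "translation": [0.05, 0.11, 2.52], "turn": 0},
    {"gripper": 85, "translation": [0.05, 0.11, 2.52], "turn": 0},
    {"gripper": 45, "translation": [0.05, 0.11, 2.52], "turn": 0},
    {"gripper": 45, "translation": [0.05, 0.11, 2.52], "turn": 0},
    {"gripper": 45, "translation": [0.05, 0.11, 2.52], "turn": 0},
    {"gripper": 45, "translation": [0.05, 0.11, 2.52], "turn": 0},
  ],
  squeeze=40,
)

```text
time_s: 14.5
tcp_pos: [444.2, 328.3, 9.0]
tcp_rot: [0.081, 3.138, 0.003]
wrist_force: [0.3, 0.6, 5.5]
finger_gap: 57.4
gripper_force: 43.0
```

```bash
python3 - <<'E'
from h import *
from cell import arm,cams
s=arm.state();print(s["finger_gap"],s["gripper_force"],s["wrist_force"]);go(s,(540,-4,130),3.09)
E
```

```text
57.38357196729148 43.01949241315015 [0.31205443 0.59466451 5.48703253]
tcp [444.2 328.3   9. ] yaw 3.0903 tilt 0.17 | T [-2.825 -8.168 -3.032] turn 0.01 (+-360) j1 0.56 j6 -0.96
```

```bash
cat >> h.py <<'E'
def rim(w,p,z,dr=3):
    u0=proj(w,(p[0],p[1],z));r=np.linalg.norm(proj(w,(p[0],p[1]+30,z))-u0)
    x0,y0=int(u0[0]-1.7*r),int(u0[1]-1.7*r);n=int(3.4*r)
    g=cv2.cvtColor(w["color"],cv2.COLOR_RGB2GRAY)[max(y0,0):y0+n,max(x0,0):x0+n]
    cl=cv2.createCLAHE(4,(4,4)).apply(cv2.resize(g,None,fx=4,fy=4,interpolation=cv2.INTER_CUBIC))
    h=cv2.HoughCircles(cl,cv2.HOUGH_GRADIENT,2,12,param1=120,param2=30,minRadius=int(4*(r-dr)),maxRadius=int(4*(r+dr)))
    print("pred",u0.round(1),r.round(1))
    for q in (h[0][:5] if h is not None else []):
        u=(q[0]/4+max(x0,0),q[1]/4+max(y0,0));print(np.round(u,1),q[2]/4,ray(w,u,z).round(1))
E
python3 - <<'E'
from h import *
from cell import arm,cams
import pickle
w=cams.capture("wrist");s=cams.capture("scene");pickle.dump((w,s),open("d8.pkl","wb"))
rim(w,(444,328),75)
# cup silhouette in scene: gray columns/rows around the expected cup
u=proj(s,(443,328,30)).astype(int);print(u,proj(s,(443,328,0)),proj(s,(443,328,75)))
im=s["color"].astype(int)
for r in range(u[1]-26,u[1]+24,3):
    print(r,[int(v) for v in im[r,u[0]-22:u[0]+23:2].mean(1)])
st=arm.state();print(st["finger_gap"],st["gripper_force"],st["wrist_force"])
E
```

```text
pred [256.8 275.1] 64.5
[254.2 267.8] 63.1 [440. 327.  75.]
[255.2 270.8] 62.0 [441.6 327.4  75. ]
[256.8 263.8] 63.65 [438.  328.3  75. ]
[254.8 274.2] 63.1 [443.5 327.   75. ]
[259.8 265.8] 66.95 [439.1 329.6  75. ]
[213 226] [213.33174698 236.54677658] [212.64696597 212.20761445]
200 [39, 130, 212, 152, 44, 40, 44, 50, 70, 84, 132, 132, 116, 104, 99, 73, 39, 42, 53, 48, 47, 43, 86]
203 [40, 89, 171, 67, 44, 44, 42, 139, 209, 128, 91, 137, 148, 145, 128, 115, 53, 42, 45, 42, 59, 64, 106]
206 [43, 40, 41, 40, 42, 42, 154, 224, 219, 197, 109, 94, 125, 143, 142, 105, 42, 47, 64, 127, 137, 137, 120]
209 [48, 48, 63, 40, 36, 66, 151, 136, 133, 133, 134, 135, 137, 133, 135, 118, 55, 100, 82, 147, 144, 137, 138]
212 [72, 111, 210, 64, 63, 102, 114, 130, 131, 133, 134, 136, 133, 132, 132, 127, 93, 101, 67, 101, 97, 94, 92]
215 [69, 103, 207, 64, 63, 111, 117, 127, 130, 130, 132, 132, 132, 128, 129, 129, 94, 98, 69, 111, 110, 118, 163]
218 [63, 85, 200, 92, 60, 109, 116, 130, 133, 130, 132, 133, 130, 129, 129, 129, 96, 129, 209, 213, 213, 219, 227]
221 [125, 175, 220, 202, 90, 103, 119, 131
[... 514 characters left out ...]
5, 106, 108, 107, 113, 157, 131, 136, 175]
236 [115, 110, 115, 118, 116, 112, 113, 121, 129, 131, 131, 133, 130, 126, 110, 99, 100, 147, 176, 192, 209, 219, 216]
239 [118, 122, 124, 115, 113, 109, 110, 106, 114, 120, 121, 120, 116, 102, 116, 148, 176, 190, 196, 203, 178, 125, 105]
242 [169, 128, 112, 104, 108, 107, 110, 111, 112, 110, 106, 168, 211, 218, 224, 223, 208, 175, 134, 107, 79, 81, 81]
245 [209, 211, 216, 193, 181, 154, 144, 128, 142, 148, 141, 144, 137, 101, 89, 78, 80, 81, 84, 84, 82, 83, 89]
248 [228, 231, 228, 195, 172, 165, 163, 157, 153, 151, 150, 152, 154, 150, 116, 85, 82, 85, 94, 101, 102, 106, 109]
57.844965047435906 43.01784584939014 [ 0.70060496 -0.58318097  6.38137042]
```

>>> send_rows(
  motion=[
    {"gripper": 45, "translation": [0, 0, -0.8], "turn": 0},
    {"gripper": 45, "translation": [0, 0, -2], "turn": 0},
    {"gripper": 45, "translation": [-0.3, -0.5, -3.1], "turn": 0},
    {"gripper": 45, "translation": [-0.9, -1.4, -3.1], "turn": 0},
    {"gripper": 45, "translation": [-1.5, -2.3, -3.1], "turn": 0},
    {"gripper": 45, "translation": [-2.1, -3.2, -3.1], "turn": 0},
    {"gripper": 45, "translation": [-2.7, -4.1, -3.1], "turn": 0},
    {"gripper": 45, "translation": [-3.15, -4.8, -3.1], "turn": 0},
    {"gripper": 45, "translation": [-3.15, -4.8, -3.1], "turn": 0},
    {"gripper": 45, "translation": [-3.15, -4.8, -3.1], "turn": 0},
  ],
)

```text
time_s: 15.85
tcp_pos: [557.8, 129.3, 130.9]
tcp_rot: [-0.081, -3.139, -0.0]
wrist_force: [-1.0, -0.1, -1.6]
finger_gap: 57.5
gripper_force: 43.4
```

```bash
python3 - <<'E'
from h import *
from cell import arm,cams
import pickle
s=arm.state();print(s["finger_gap"],s["gripper_force"],s["wrist_force"])
w=cams.capture("wrist");t=cams.capture("top");pickle.dump((w,t),open("d9.pkl","wb"))
go(arm.state(),(601,-5,130),3.09)
p=s["tcp_pos"]
print("held rim");rim(w,(p[0]-2.7,p[1]),p[2]-9+75)
print("lab rim (wrist)");rim(w,(598,-5),83)
print("tab pred",proj(w,(598+45,-7,79)),proj(t,(598+45,-7,79)),proj(t,(598,-5,83)))
im=t["color"].astype(int)
print(im[124:162,306:338].mean(2).astype(int).tolist().__str__().replace("], ","]\n"))
E
```

```text
57.458263647248394 43.37583820684813 [-0.95814764 -0.13639765 -1.57981176]
tcp [557.9 130.  131.1] yaw 3.0912 tilt 0.08 | T [-1.247 -3.316  0.026] turn 0.07 (+-360) j1 0.15 j6 -1.37
held rim
pred [257.  269.8] 64.9
[255.8 266.2] 64.7 [553.2 128.8 196.9]
[255.2 270.2] 61.95 [555.3 128.5 196.9]
[252.2 267.8] 63.6 [553.9 127.2 196.9]
[250.2 265.2] 67.45 [552.5 126.3 196.9]
[255.2 263.2] 64.7 [551.6 128.7 196.9]
lab rim (wrist)
pred [110.7 247.7] 32.8
[128.8 225.2] 35.45 [576.9  15.5  83. ]
[132.2 232.8] 32.15 [584.3  17.3  83. ]
[125.8 229.8] 34.35 [581.1  12.   83. ]
[131.2 227.8] 33.25 [579.4  17.3  83. ]
[114.2 243.8] 35.45 [594.2  -1.   83. ]
tab pred [120.15504345 287.32758567] [321.40199447 130.47212426] [321.07479313 148.01527615]
[[119, 122, 119, 115, 111, 106, 104, 112, 109, 84, 97, 166, 223, 239, 241, 240, 240, 240, 240, 240, 239, 239, 239, 240, 240, 240, 240, 240, 239, 236, 227, 214]
[115, 121, 119, 115, 111, 107, 102, 106, 104, 83, 91, 153, 216, 237, 240, 239, 238, 237, 238, 237, 239, 239, 239, 240, 240, 240, 240, 239, 239, 237, 227, 212]
[109, 116, 116, 113, 110, 105, 101, 
[... 4806 characters left out ...]
, 143, 181, 185, 164, 148, 162, 185, 203, 218, 229, 235, 240, 242, 242, 242, 241, 230, 204, 188]
[240, 217, 149, 87, 70, 73, 79, 80, 82, 82, 81, 79, 85, 113, 149, 169, 165, 157, 171, 197, 209, 218, 231, 240, 243, 243, 242, 243, 242, 230, 201, 187]
[241, 225, 168, 101, 69, 72, 77, 80, 82, 82, 81, 79, 79, 95, 129, 157, 162, 159, 175, 202, 216, 224, 235, 242, 244, 243, 243, 243, 242, 229, 200, 189]
[242, 234, 192, 119, 73, 71, 76, 80, 81, 81, 82, 79, 77, 84, 106, 135, 158, 183, 209, 226, 233, 236, 241, 243, 244, 244, 243, 243, 242, 229, 200, 191]
[243, 238, 210, 136, 78, 69, 74, 80, 82, 82, 83, 81, 77, 79, 99, 143, 191, 224, 235, 240, 241, 242, 243, 244, 245, 244, 243, 243, 242, 230, 204, 195]]
```

>>> send_rows(
  motion=[
    {"gripper": 45, "translation": [-0.4, -1.1, 0], "turn": 0},
    {"gripper": 45, "translation": [-0.9, -2.3, 0], "turn": 0},
    {"gripper": 45, "translation": [-1.25, -3.32, 0], "turn": 0},
    {"gripper": 45, "translation": [-1.25, -3.32, 0], "turn": 0},
    {"gripper": 45, "translation": [-1.25, -3.32, 0], "turn": 0},
    {"gripper": 45, "translation": [-1.25, -3.32, 0.3], "turn": 0},
    {"gripper": 45, "translation": [-1.25, -3.32, 0.6], "turn": 0},
    {"gripper": 45, "translation": [-1.25, -3.32, 0.9], "turn": 0},
    {"gripper": 45, "translation": [-1.25, -3.32, 1.15], "turn": 0},
    {"gripper": 45, "translation": [-1.25, -3.32, 1.15], "turn": 0},
  ],
)

```text
time_s: 17.2
tcp_pos: [600.8, -5.9, 84.0]
tcp_rot: [-0.081, -3.138, -0.0]
wrist_force: [0.3, 0.0, -0.2]
finger_gap: 57.9
gripper_force: 43.4
```

```bash
python3 - <<'E'
from h import *
from cell import arm,cams
import pickle
s=arm.state();print(s["finger_gap"],s["gripper_force"],s["wrist_force"])
w=cams.capture("wrist");c=cams.capture("scene");pickle.dump((w,c),open("d10.pkl","wb"))
go(arm.state(),(601,-5,55),3.09)
im=c["color"].astype(int)
for x in(593,598,603): print("lab axis",x,proj(c,(x,-5,83)).round(1),proj(c,(x,-5,50)).round(1),"plain axis bottom",proj(c,(x,-5,120)).round(1))
for r in range(150,196,3): print(r,im[r,276:318].mean(1).astype(int).tolist())
E
```

```text
57.88791698639091 43.44340218231082 [ 0.25663227  0.03634359 -0.22285964]
tcp [602.1  -6.1  85.5] yaw 3.0901 tilt 0.0 | T [0.029 0.025 0.762] turn 0.0 (+-360) j1 -0.08 j6 -1.6
lab axis 593 [295.8 170.6] [295.3 180.1] plain axis bottom [296.5 159.8]
lab axis 598 [295.1 170. ] [294.6 179.5] plain axis bottom [295.7 159.2]
lab axis 603 [294.3 169.5] [293.8 178.9] plain axis bottom [294.9 158.7]
150 [46, 59, 96, 131, 162, 164, 114, 58, 40, 47, 80, 102, 99, 121, 129, 132, 134, 133, 135, 132, 136, 132, 134, 134, 133, 130, 127, 130, 117, 92, 97, 87, 122, 190, 199, 202, 204, 203, 210, 201, 185, 162]
153 [92, 105, 114, 127, 144, 143, 97, 49, 35, 52, 89, 106, 103, 117, 127, 130, 131, 132, 134, 134, 133, 135, 133, 131, 129, 129, 130, 135, 124, 96, 97, 83, 101, 139, 142, 133, 123, 116, 117, 110, 109, 105]
156 [133, 155, 157, 157, 159, 158, 139, 104, 69, 62, 91, 105, 98, 119, 129, 130, 132, 134, 133, 131, 133, 131, 132, 131, 130, 133, 130, 127, 111, 93, 101, 104, 105, 106, 104, 104, 106, 106, 105, 104, 105, 103]
159 [162, 164, 164, 162, 163, 161, 158, 156, 146, 126, 108, 109, 115, 127, 132, 134, 
[... 1943 characters left out ...]
 195, 223, 227, 227, 226, 225, 227, 226, 227, 225, 223, 221, 219]
189 [170, 150, 127, 125, 122, 125, 125, 125, 125, 121, 105, 87, 101, 119, 130, 130, 131, 130, 130, 130, 133, 128, 126, 118, 113, 121, 126, 127, 125, 124, 125, 125, 136, 153, 196, 221, 226, 225, 226, 225, 225, 223]
192 [117, 120, 126, 125, 125, 124, 122, 123, 121, 109, 81, 54, 54, 76, 101, 116, 123, 127, 126, 125, 123, 113, 98, 68, 65, 129, 186, 202, 204, 198, 165, 134, 132, 151, 191, 214, 222, 224, 223, 219, 219, 218]
195 [99, 99, 100, 111, 122, 125, 141, 182, 206, 227, 231, 232, 231, 222, 202, 193, 191, 192, 193, 191, 192, 194, 207, 230, 234, 237, 237, 237, 237, 237, 235, 220, 200, 158, 114, 110, 143, 176, 199, 212, 216, 216]
```

Aligned in the scene silhouette: the labelled cup's rim centre is at column ≈294.4 and the held cup's at ≈294.5–295.5. I lower further.

>>> send_rows(
  motion=[
    {"gripper": 45, "translation": [0.03, 0.02, 0.1], "turn": 0},
    {"gripper": 45, "translation": [0.03, 0.02, 0.2], "turn": 0},
    {"gripper": 45, "translation": [0.03, 0.02, 0.3], "turn": 0},
    {"gripper": 45, "translation": [0.03, 0.02, 0.4], "turn": 0},
    {"gripper": 45, "translation": [0.03, 0.02, 0.5], "turn": 0},
    {"gripper": 45, "translation": [0.03, 0.02, 0.6], "turn": 0},
    {"gripper": 45, "translation": [0.03, 0.02, 0.68], "turn": 0},
    {"gripper": 45, "translation": [0.03, 0.02, 0.75], "turn": 0},
    {"gripper": 45, "translation": [0.03, 0.02, 0.75], "turn": 0},
    {"gripper": 45, "translation": [0.03, 0.02, 0.75], "turn": 0},
  ],
)

```text
time_s: 18.55
tcp_pos: [600.8, -5.2, 55.6]
tcp_rot: [-0.081, -3.14, 0.0]
wrist_force: [-0.5, -0.7, -1.4]
finger_gap: 57.9
gripper_force: 43.4
```

>>> send_rows(
  motion=[
    {"gripper": 45, "translation": [0, 0, 0.04], "turn": 0},
    {"gripper": 45, "translation": [0, 0, 0.08], "turn": 0},
    {"gripper": 45, "translation": [0, 0, 0.12], "turn": 0},
    {"gripper": 45, "translation": [0, 0, 0.15], "turn": 0},
    {"gripper": 45, "translation": [0, 0, 0.15], "turn": 0},
    {"gripper": 45, "translation": [0, 0, 0.15], "turn": 0},
    {"gripper": 45, "translation": [0, 0, 0.15], "turn": 0},
    {"gripper": 45, "translation": [0, 0, 0.15], "turn": 0},
    {"gripper": 45, "translation": [0, 0, 0.15], "turn": 0},
    {"gripper": 45, "translation": [0, 0, 0.15], "turn": 0},
  ],
)

```text
time_s: 19.8
tcp_pos: [600.8, -5.2, 49.6]
tcp_rot: [-0.081, -3.141, -0.0]
wrist_force: [-0.6, 0.0, -0.6]
finger_gap: 58.0
gripper_force: 43.4
```

>>> send_rows(
  motion=[
    {"gripper": 45, "translation": [0, 0, 0.03], "turn": 0},
    {"gripper": 45, "translation": [0, 0, 0.05], "turn": 0},
    {"gripper": 45, "translation": [0, 0, 0.08], "turn": 0},
    {"gripper": 45, "translation": [0, 0, 0.1], "turn": 0},
    {"gripper": 45, "translation": [0, 0, 0.12], "turn": 0},
    {"gripper": 45, "translation": [0, 0, 0.12], "turn": 0},
    {"gripper": 45, "translation": [0, 0, 0.12], "turn": 0},
    {"gripper": 45, "translation": [0, 0, 0.12], "turn": 0},
    {"gripper": 45, "translation": [0, 0, 0.12], "turn": 0},
    {"gripper": 45, "translation": [0, 0, 0.12], "turn": 0},
  ],
)

```text
time_s: 21.05
tcp_pos: [601.1, -5.9, 45.7]
tcp_rot: [0.08, 3.14, -0.002]
wrist_force: [-1.5, -2.8, 4.9]
finger_gap: 57.6
gripper_force: 43.8
```

Light contact. I release slowly and lift away.

>>> send_rows(
  motion=[
    {"gripper": 60, "translation": [0, 0, 0], "turn": 0},
    {"gripper": 64, "translation": [0, 0, 0], "turn": 0},
    {"gripper": 70, "translation": [0, 0, 0], "turn": 0},
    {"gripper": 78, "translation": [0, 0, 0], "turn": 0},
    {"gripper": 85, "translation": [0, 0, 0], "turn": 0},
    {"gripper": 85, "translation": [0, 0, 0], "turn": 0},
    {"gripper": 85, "translation": [0, 0, -0.5], "turn": 0},
    {"gripper": 85, "translation": [0, 0, -1.2], "turn": 0},
    {"gripper": 85, "translation": [0, 0, -2], "turn": 0},
    {"gripper": 85, "translation": [0, 0, -2.5], "turn": 0},
  ],
)

```text
time_s: 22.3
tcp_pos: [602.4, -5.3, 148.2]
tcp_rot: [0.081, 3.136, -0.0]
wrist_force: [-0.2, 0.4, 0.6]
finger_gap: 84.6
gripper_force: 0.0
```

>>> send_rows(
  motion=[
    {"gripper": 85, "translation": [0.5, 1, 0], "turn": 0},
    {"gripper": 85, "translation": [1, 2, 0], "turn": 0},
    {"gripper": 85, "translation": [1.5, 3, 0], "turn": 0},
    {"gripper": 85, "translation": [2, 4, 0], "turn": 0},
    {"gripper": 85, "translation": [2.5, 5, 0], "turn": 0},
    {"gripper": 85, "translation": [3, 6, 0], "turn": 0},
    {"gripper": 85, "translation": [3, 6, 0], "turn": 0},
    {"gripper": 85, "translation": [3, 6, 0], "turn": 0},
    {"gripper": 85, "translation": [3, 6, 0], "turn": 0},
    {"gripper": 85, "translation": [3, 6, 0], "turn": 0},
  ],
)

```text
time_s: 23.55
tcp_pos: [493.8, 239.7, 144.8]
tcp_rot: [0.083, 3.14, -0.0]
wrist_force: [-0.4, -0.4, 0.1]
finger_gap: 84.9
gripper_force: 0.0
```

```bash
python3 - <<'E'
from h import *
from cell import arm,cams
import pickle
c=cams.capture("scene");t=cams.capture("top");pickle.dump((c,t),open("d11.pkl","wb"))
print(arm.state()["tcp_pos"])
im=c["color"].astype(int)
f=lambda x,z:proj(c,(x,-5,z)).round(1)
print("home rim front/back",f(568,110),f(628,110),"band bottom front",f(568,83),"lab band bottom",f(568,56),"foot",f(580,8))
for r in range(148,197,2): print(r,im[r,278:314].mean(1).astype(int).tolist())
def circ(z,lo,hi):
    g=cv2.cvtColor(t["color"],cv2.COLOR_RGB2GRAY)[120:175,290:345]
    h=cv2.HoughCircles(cv2.resize(g,None,fx=8,fy=8,interpolation=cv2.INTER_CUBIC),cv2.HOUGH_GRADIENT,2,16,param1=100,param2=25,minRadius=lo,maxRadius=hi)
    for q in (h[0][:4] if h is not None else []): print("top",q,ray(t,(q[0]/8+290,q[1]/8+120),z).round(1))
circ(110,92,112);print(proj(t,(598,-5,110)))
E
```

```text
[493.70495235 239.94140659 144.75257705]
home rim front/back [300.2 165.5] [291.  158.9] band bottom front [299.7 173.5] lab band bottom [299.2 181.3] foot [296.6 193.5]
148 [53, 51, 70, 97, 144, 183, 190, 184, 150, 100, 88, 93, 115, 153, 156, 151, 148, 146, 145, 144, 140, 142, 142, 140, 141, 150, 166, 171, 174, 184, 201, 215, 211, 193, 187, 191]
150 [97, 131, 160, 170, 162, 184, 190, 189, 192, 201, 217, 216, 183, 139, 131, 151, 156, 156, 151, 144, 144, 155, 167, 164, 158, 158, 176, 192, 198, 199, 203, 208, 201, 206, 207, 205]
152 [163, 188, 199, 199, 183, 167, 153, 146, 154, 179, 201, 212, 190, 153, 116, 104, 107, 117, 134, 145, 152, 167, 179, 182, 190, 185, 178, 164, 173, 195, 199, 190, 169, 158, 152, 152]
154 [90, 80, 91, 120, 137, 152, 160, 153, 148, 163, 163, 158, 144, 131, 108, 96, 99, 99, 99, 102, 111, 119, 136, 142, 143, 142, 142, 132, 121, 119, 117, 115, 112, 112, 106, 107]
156 [160, 159, 160, 161, 172, 194, 210, 192, 173, 176, 187, 180, 178, 190, 170, 126, 103, 98, 100, 101, 103, 102, 102, 101, 104, 105, 104, 106, 105, 107, 104, 104, 108, 107, 105, 107]
158 [165, 166, 168, 
[... 3033 characters left out ...]
7, 236, 233, 230, 229, 228, 227, 226]
192 [226, 233, 235, 235, 235, 233, 211, 157, 112, 69, 59, 86, 103, 115, 127, 129, 129, 126, 124, 115, 101, 70, 68, 148, 226, 236, 237, 237, 237, 238, 237, 231, 225, 219, 222, 225]
194 [179, 201, 225, 234, 236, 235, 235, 233, 230, 210, 189, 161, 126, 108, 105, 106, 108, 107, 106, 106, 130, 175, 205, 229, 236, 237, 237, 237, 237, 238, 239, 235, 212, 194, 215, 217]
196 [183, 176, 176, 202, 226, 235, 236, 235, 234, 234, 235, 234, 234, 234, 234, 235, 235, 236, 235, 235, 236, 239, 239, 238, 237, 237, 236, 237, 236, 235, 234, 228, 208, 191, 207, 209]
top [239. 245. 101.] [587.1   2.1 110. ]
top [231.  231.  108.6] [591.4   4.5 110. ]
[322.75450485 146.16240407]
```

The silhouette is one straight band from row 162 to 176 with the seam at row 174. The rim front is at row ≈165 and the back at ≈158, both matching the fully-home prediction. I make one last check of the foot on the pad from the wrist camera.

>>> send_rows(
  motion=[
    {"gripper": 85, "translation": [0, -1, 0], "turn": 0},
    {"gripper": 85, "translation": [0, -2, 0], "turn": 0},
    {"gripper": 85, "translation": [-0.1, -3, 0], "turn": 0},
    {"gripper": 85, "translation": [-0.1, -4, 0], "turn": 0},
    {"gripper": 85, "translation": [-0.1, -5, 0], "turn": 0},
    {"gripper": 85, "translation": [-0.2, -6.1, 0], "turn": 0},
    {"gripper": 85, "translation": [-0.2, -6.1, 0], "turn": 0},
    {"gripper": 85, "translation": [-0.2, -6.1, 0], "turn": 0},
    {"gripper": 85, "translation": [-0.2, -6.1, 0], "turn": 0},
    {"gripper": 85, "translation": [-0.2, -6.1, 0], "turn": 0},
  ],
)

```text
time_s: 24.9
tcp_pos: [488.8, -2.4, 144.7]
tcp_rot: [-0.078, -3.141, -0.0]
wrist_force: [0.6, -0.5, -0.2]
finger_gap: 85.3
gripper_force: 0.0
```

```bash
python3 - <<'E'
from h import *
from cell import arm,cams
import pickle
w=cams.capture("wrist");pickle.dump(w,open("d12.pkl","wb"));print(arm.state()["tcp_pos"])
P=lambda *p:proj(w,p).round(1)
print("pad f/l/r",P(573,-5,8),P(599,21,8),P(599,-31,8),"foot f",P(581,-5,8),"rim l/r home",P(598,25,110),P(598,-35,110),"front",P(568,-5,110),"tab",P(643,-8,80))
u=proj(w,(573,-5,8)).astype(int)
im=w["color"].astype(int).mean(2).astype(int)
print(u);print("col",im[u[1]-12:u[1]+90,u[0]].tolist())
for r in range(u[1]-4,u[1]+90,6): print(r,im[r,u[0]-44:u[0]+45:2].tolist())
E
```

```text
[488.73263325  -2.49584162 144.71842748]
pad f/l/r [256.7 239.8] [277.9 257.2] [237.5 259. ] foot f [257.  245.5] rim l/r home [291.2 312.9] [226.8 315.6] front [257.4 286.7] tab [257.6 328.8]
[256 239]
col [176, 176, 175, 174, 174, 174, 174, 173, 174, 174, 175, 169, 116, 42, 13, 13, 14, 16, 30, 59, 79, 81, 80, 80, 82, 82, 80, 80, 82, 80, 84, 90, 89, 86, 88, 88, 88, 89, 88, 88, 92, 91, 91, 115, 146, 110, 93, 96, 91, 90, 90, 87, 88, 87, 88, 87, 87, 88, 88, 85, 86, 125, 176, 167, 119, 98, 101, 105, 104, 103, 101, 104, 101, 103, 100, 102, 104, 101, 101, 102, 102, 101, 102, 101, 103, 105, 103, 102, 121, 152, 127, 99, 125, 169, 177, 164, 110, 84, 87, 90, 87, 88]
235 [134, 133, 135, 159, 180, 174, 176, 175, 176, 178, 175, 171, 174, 174, 174, 174, 172, 172, 173, 174, 176, 173, 174, 171, 173, 173, 176, 173, 172, 173, 170, 171, 172, 168, 172, 171, 170, 171, 171, 172, 173, 174, 161, 143, 147]
241 [153, 149, 143, 152, 179, 174, 173, 175, 175, 178, 174, 171, 174, 173, 174, 175, 159, 117, 110, 45, 32, 23, 13, 12, 24, 34, 49, 108, 115, 166, 171, 172, 171, 167, 173, 171, 169, 170, 172, 171, 174, 17
[... 2302 characters left out ...]
19, 171, 143, 106, 159, 164, 171, 165, 124, 129, 135, 138]
313 [159, 160, 161, 157, 155, 170, 171, 168, 100, 80, 77, 133, 169, 156, 111, 130, 146, 113, 100, 93, 98, 105, 103, 103, 103, 98, 90, 117, 135, 116, 90, 148, 172, 145, 83, 81, 78, 153, 157, 171, 165, 139, 146, 145, 147]
319 [158, 157, 157, 156, 136, 167, 169, 168, 112, 79, 81, 82, 85, 82, 93, 125, 164, 168, 172, 158, 145, 136, 125, 134, 144, 156, 172, 171, 168, 142, 108, 81, 85, 82, 84, 83, 78, 162, 170, 173, 156, 156, 160, 164, 164]
325 [154, 150, 152, 148, 137, 156, 169, 169, 167, 113, 87, 88, 87, 83, 85, 82, 85, 91, 89, 88, 83, 86, 87, 88, 88, 86, 83, 88, 86, 85, 85, 86, 86, 81, 82, 85, 154, 165, 167, 168, 149, 160, 157, 151, 155]
```

```bash
python3 - <<'E'
from h import *
import pickle
w=pickle.load(open("d12.pkl","rb"))
for z in(83,106,108,110,112,114):print(z,proj(w,(568.5,-5,z)).round(1),"mouth front",proj(w,(571,-5,z)).round(1),"mouth back",proj(w,(626,-5,z)).round(1),"back",proj(w,(628.5,-5,z)).round(1))
E
```

```text
83 [257.2 270.3] mouth front [257.3 272.4] mouth back [259.7 317.8] back [259.8 319.8]
106 [257.4 284.4] mouth front [257.5 286.8] mouth back [260.2 335. ] back [260.3 337. ]
108 [257.4 285.8] mouth front [257.6 288.1] mouth back [260.2 336.6] back [260.3 338.7]
110 [257.5 287.2] mouth front [257.6 289.5] mouth back [260.3 338.3] back [260.4 340.3]
112 [257.5 288.6] mouth front [257.6 290.9] mouth back [260.3 339.9] back [260.4 342. ]
114 [257.5 290. ] mouth front [257.6 292.4] mouth back [260.4 341.6] back [260.5 343.7]
```

The checks agree: foot centred on the pad within about 1 mm, lower rim at row 271 (predicted 271), nested rim at row ≈289 (predicted 288.4 when home). I hand in.

```bash
python3 -c "
from cell import arm
print(arm.finish_job())"
```

```text
the job is handed in; nothing more can be done
None
```

I handed the job in at about 25 s: the labelled cup stands centred on the pad within about 1 mm, its label about 0.1 rad off square to the window (limit 0.25), and the plain cup measures home in it; no verdict was returned.

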